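Unclip a roller shaft and punch its drill spot

ROBOT

A 6-joint arm with a two-finger parallel gripper is mounted at the origin on the work surface. World frame = base frame: x ahead of the robot, y to its left, z up, the work surface at z = 0. Lengths are in m, angles in degrees, forces in N, time in s.
With the tool pointing down it reaches from about 0.25 to 0.725 m from the base axis. Payload 9.7 kg.
Tool frame: the origin (TCP) lies between the finger pads; the fingertips stand 11 mm ahead of it and the grasp point (between the pads) lies 8 mm behind it; z points along the fingers, y is the line along which they close (so a half turn about z gives the same grasp; the last joint's range is limited). The gripper opens to 85 mm and grips with 20 to 120 N. Pads are 22 mm wide; open, the fingers measure 114 mm over their backs; the gripper's body (76 mm by 85 mm) begins 54 mm behind the grasp point. The pads swing forward as they close: fully open they stand 13 mm farther back than shut.
Start: joints at [-68.354, 4.979, 10.078, 95.1, 0, 90], TCP at [0.203, -0.511, 0.217] pointing down, gripper open.
Joint ranges: [-179.16, 179.16], [-48.56, 103.87], [-65.8, 70.77], [-126.05, 130.52], [-82.76, 87.17], [-180, 180]. Speed limits (degrees/s): [127.2, 127.2, 147.25, 180, 180, 180].

INTERFACE

Orientations are given as [roll, pitch, yaw] about the fixed x, y, z axes, in that order (R = Rz(yaw) Ry(pitch) Rx(roll)).
In Python, from workcell import monitor, cams, ticket gives the robot as it stands.
- The arm moves only by the tool carry_out, never from a script. Its argument "plan" is a list of rows, each an object with "travel": the shift along the world's x, y, z as a fraction of full scale, a list of three; "angular": the turn, a rotation vector about the world's x, y, z as a fraction of full scale, a list of three; "grip": the gripper's target within -1 to 1 (fully open at 1, half-way at 0, shut at -1). In form: [{"travel": [x, y, z], "angular": [ax, ay, az], "grip": grip}, ...]. A call has 1 to 8 rows; each row is the pose to reach, as a shift and turn from the pose commanded when the call began; what a row does not reach only later rows make up. Full scale, the value 1, is 300 mm for a shift and 0.5 rad for a turn. A row lasts 1/12 s, in which the tool goes at most 41.7 mm and 7.16 degrees, less where a joint would pass 70% of its speed; a pose out of reach is approached as far as the arm can. A call with a number of a shift or a turn outside -1 to 1 is refused whole. A call with a gripper value outside its range is refused whole. The fingers move at their own pace and stop on an object; "grip_force" is the grip in N (left out, the last holds). Time passes only in rows, so rows that repeat a pose let the fingers close. It gives the time, the measured TCP pose, the force, the opening and the grip force at its end, in the units of the state.
- monitor.get_obs(): the state, without advancing time (a new reading comes with each control period).
- cams.camera(name): name is "side" or "top" or "wrist"; returns a dict with "frame" (384x512x3 uint8, red, green, blue), "mtx" (3x3 intrinsics, pixels), "view" (4x4, takes a point from world to camera coordinates); the wrist camera has in their place "T_tool_cam" (4x4, takes a point from camera to tool coordinates, whose origin is the TCP and whose axes are the flange's). Camera axes: x right, y up, looking along -z (the intrinsics and any distortion apply to the point x, -y, -z); pixel columns grow to the right and rows downward; lengths in m; the calibration is good to about 2 mm. A picture is of the moment at which its call begins: read the wrist's pose just before it. There is no depth.
- ticket.job_done(): hands the job in; it is judged then, once.
The state is a dict: "time": time; "q": joint angles; "qd": joint speeds; "joint_efforts": joint torques, N m; "ee_pos": TCP position; "tcp_rot": TCP orientation; "wrist_force": force on the tool from outside, world axes, zero at the start; "torque": the same for the moment, N m; "opening": finger opening in m; "grasp_force": force on a finger pad.
Only numpy, scipy, OpenCV 4.12 (cv2) and the standard library are available. Lean on these libraries where they do the work, as an engineer would, in place of code of your own. Each camera call takes 0.05 s, during which the arm holds its last target. There are 200 camera calls.

TASK

Take the round metal shaft out of its clip rack gently: roll it sideways towards the thin spring leaves instead of wrenching it straight up against the hooks. Lay it down in the grooved wooden rest, let go, take it again near one end and lay it in the two grooves of the marking stand with its scribed middle line under the punch. Then press the punch knob straight down until its spring snaps on the shaft, let it come back up and leave the shaft lying in the stand; do not shove the other things on the bench about.

Things in the scene. Friction and masses are not known exactly. Their poses are not given: they have to be found in the camera images.
- shaft: Plain solid aluminium roller shaft, a cylinder 22 mm in diameter and 200 mm long, about 200 g, with a thin dark line scribed round its middle. Origin at its centre, y along its axis; it may turn freely about that axis. Both ends are alike. It starts in the rack.
- rack: Fixed clip rack: wooden base 90 (x) by 200 mm (y), 10 mm thick, two steel clips 18 mm wide at y = -81 and +81 mm. Origin: centre of the base's underside, z up. The clipped shaft lies along y at x = 0, axis 42 mm high, on seats 31 mm high (x = -14 to +20). Only the middle, y = -65 to +65 mm, is free for fingers, over the 10 mm base. Shaft-to-rack forces above 40 N are wrenching.
- rack_lip (a point): Middle of the line between the free edges of the two hook lips, 54 mm high, at x = +1 mm, y = 0 of the rack. On the rack's +x side each clip is a rigid hook: an upright 11.5 mm from the shaft's axis and a flat lip over the shaft (underside 54, top 59 mm high). A straight upward pull jams under the lips.
- rack_leaf (a point): Middle of the line between the beads of the two spring leaves, 50 mm high, x = -12, y = 0 of the rack. On the rack's -x side each clip is a thin leaf, 60 mm high, hinged at x = -16, 12 mm high, its bead just above the shaft's middle. Pushed level about 14 mm to -x against the leaves (5 to 6 N each) the shaft is clear of the lips and can be raised.
- rest: Fixed wooden rest: base 70 (x) by 116 mm (y), 8 mm thick, with two V-grooved blocks 22 mm wide at y = -43 and +43 mm. Origin: centre of its underside, z up. A shaft in it lies along y at x = 0, axis 36 mm high; groove rims 35 mm high. Fingers have room in the 64 mm gap between the blocks and at the shaft's ends beyond y = 54 mm.
- stand: Fixed marking stand: base 120 (x, -42 to +78) by 116 mm (y), 14 mm thick, two steel V-grooved blocks, 44 mm wide (x), from y = 18 to 54 mm either side. Origin on the bench right under the punch, z up. A shaft in it lies along y at x = 0, axis 50 mm high; groove rims 49 mm high. Fingers have room only at the shaft's ends, beyond y = 54 mm.
- stand_gap (a point): Point on the punch axis 75 mm high, in the gap between shaft and punch. The raised tip is 87 mm high, 26 mm above a seated shaft. A column 30 mm wide (x = 50 to 74, 138 mm high) carries an arm and a sleeve of 30 mm diameter, 112 to 142 mm high, around the punch. The stand's -x side is open: the shaft goes in from there, above the rims and under the tip.
- punch_top (a point): Centre of the top face of the punch's black round knob, 32 mm in diameter, on the vertical axis x = y = 0 of the stand; 205 mm above the bench when up.
- punch (a joint): Downward travel of the knob and stem in the sleeve, m: 0 up (a light spring of 2 to 4 N returns it), at most 0.045. With the shaft seated the tip meets it at 0.026.
- striker (a joint): How far the tip is pushed back into the punch against the hidden spring, m: 0 free, 0.009 fully in. The load grows to about 8 N at 0.0035, then the spring snaps and the load drops; beyond 0.0075 it has snapped. The push on the knob is about 12 N at most before the snap and 6 N just after; at the end it bottoms hard. It springs back when let go.
- ink_can: Open round steel can, 84 mm in diameter, 60 mm high; bystander. Origin at the centre of its underside.
- brayer: Hand ink roller lying on the bench: rubber roller 36 mm in diameter, 100 mm wide, with wire fork and wooden handle, 165 mm long in all, at most 36 mm high; bystander. Origin under the rubber roller, handle towards its -x.
- wood_bar: Wooden spacing bar 30 by 120 mm (y), 22 mm high; bystander. Origin at the centre of its underside.
Not all that is in view belongs to the job. What is meant by the stand is not green or purple, and is the smaller of those in its own colour.

How it is judged (in metres and radians):
On the way, in this order (a step that is already met when the one before it is completed fails the run):
1. the shaft lies in both grooves of the wooden rest, let go (horizontal distance between shaft and rest below 0.03 m and z of shaft in the frame of rest between 0.033 and 0.039 m and angle between the y axis of shaft and the y axis of rest, either way round below 0.08 rad and contact force between shaft and the fingers below 0.1 N and linear speed of shaft below 0.02 m/s), for 0.2 s.
2. the shaft lies in the stand, its middle within 7 mm of the punch axis, let go, punch still up (horizontal distance between shaft and stand below 0.007 m and z of shaft in the frame of stand between 0.047 and 0.053 m and angle between the y axis of shaft and the y axis of stand, either way round below 0.06 rad and contact force between shaft and the fingers below 0.1 N and value of joint punch below 0.01 m), for 0.2 s.
3. the punch is pressed until its spring snaps on the shaft lying there (value of joint striker above 0.0075 m and value of joint punch above 0.03 m and horizontal distance between shaft and stand below 0.007 m and z of shaft in the frame of stand below 0.053 m), for 0.02 s.
At the end, for the whole second after the job is handed in: The shaft lies still in both grooves of the marking stand, its middle within 7 mm of the punch axis, and the punch has come back up (knob within 4 mm of its top position) (horizontal distance between shaft and stand below 0.007 m and z of shaft in the frame of stand between 0.047 and 0.053 m and angle between the y axis of shaft and the y axis of stand, either way round below 0.06 rad and linear speed of shaft below 0.02 m/s and value of joint punch below 0.004 m and value of joint striker below 0.002 m); the robot touches nothing.
It fails at once if the shaft is wrenched against the rack with more than 40 N (contact force between shaft and rack above 40 N).
It fails at once if a bystander is shoved more than 30 mm (distance of any of ink_can, brayer, wood_bar from where it was at the start of the episode above 0.03 m).
It also fails if it takes over 72 s, if anything falls off the work surface, if the arm or the gripper's body presses on something with over 40 N, if the wrist force passes 120 N, or if a joint passes its speed limit or range.

## Working session

There is one attempt and no reset: what is moved stays moved. The work goes in short steps, Python scripts to look and compute and a tool call to move; the robot and the scene stay as the last step left them, time stands still between calls to the robot, and variables do not carry over. Pictures are saved under pics/ and viewed, at most 10 in all, crops included, and the job is handed in when it is done.

Besides the shell and the picture viewer there is one more tool, called after "Emit:" as a command line: name --argument value ..., lists and objects as JSON in quotes. carry_out: Moves the arm, as the interface text tells. Its arguments: {"type":"object","properties":{"plan":{"type":"array","items":{"type":"object","properties":{"travel":{"type":"array","items":{"type":"number"}},"angular":{"type":"array","items":{"type":"number"}},"grip":{"type":"number"}}}},"grip_force":{"type":"number"}},"required":["plan"]}

```bash
mkdir -p pics
cat > h.py <<'E'
import numpy as np,cv2
from workcell import monitor,cams,ticket
def shot(n,f):
    c=cams.camera(n);cv2.imwrite('pics/'+f,c['frame'][:,:,::-1]);return c
E
python3 - <<'E'
from h import *
import pickle
o=monitor.get_obs();print({k:np.round(v,3) for k,v in o.items()})
d={}
for n in('top','side','wrist'):
    d[n]=shot(n,n+'0.png');print(n,[ (k,np.round(v,4).tolist()) for k,v in d[n].items() if k!='frame'])
pickle.dump(d,open('c0.pkl','wb'))
for n in('top','side'):
    cv2.imwrite('pics/%s0b.png'%n,cv2.resize(d[n]['frame'][:,:,::-1],(800,600),interpolation=cv2.INTER_CUBIC))
E
```

```text
{'time': np.float64(0.0), 'q': array([-6.8355e+01,  5.0090e+00,  1.0033e+01,  9.5100e+01,  2.0000e-03,
        9.0000e+01]), 'qd': array([ 0.009,  0.017, -0.011, -0.019,  0.087, -0.045]), 'joint_efforts': array([-1.0000e-03, -5.2039e+01,  4.6481e+01,  1.6000e-02, -0.0000e+00,
       -0.0000e+00]), 'ee_pos': array([ 0.203, -0.511,  0.216]), 'tcp_rot': array([-1.79923e+02, -2.00000e-03,  2.16460e+01]), 'wrist_force': array([-0.926,  0.118,  0.134]), 'torque': array([0.029, 0.031, 0.065]), 'grasp_force': np.float64(0.0), 'opening': np.float64(0.085)}
top [('mtx', [[474.3602, 0.0, 245.444], [0.0, 474.3602, 190.6628], [0.0, 0.0, 1.0]]), ('view', [[-0.0277, -0.9995, -0.0164, -0.1132], [0.9893, -0.0298, 0.1429, -0.4856], [-0.1433, -0.0123, 0.9896, -1.6834], [0.0, 0.0, 0.0, 1.0]])]
side [('mtx', [[471.332, 0.0, 255.583], [0.0, 471.332, 185.9598], [0.0, 0.0, 1.0]]), ('view', [[0.9344, -0.3559, -0.0155, -0.5037], [0.1902, 0.4615, 0.8665, -0.1458], [-0.3012, -0.8126, 0.4989, -1.4009], [0.0, 0.0, 0.0, 1.0]])]
wrist [('mtx', [[267.8763, 0.0, 249.9031], [0.0, 267.8763, 192.5502], [0.0, 0.0, 1.0]]), ('T_tool_cam', [[-0.0006, 0.9657, 0.2598, 0.065], [1.0, 0.0006, 0.0001, 0.0002], [-0.0001, 0.2598, -0.9657, -0.1582], [0.0, 0.0, 0.0, 1.0]])]
```

View pics/top0b.png

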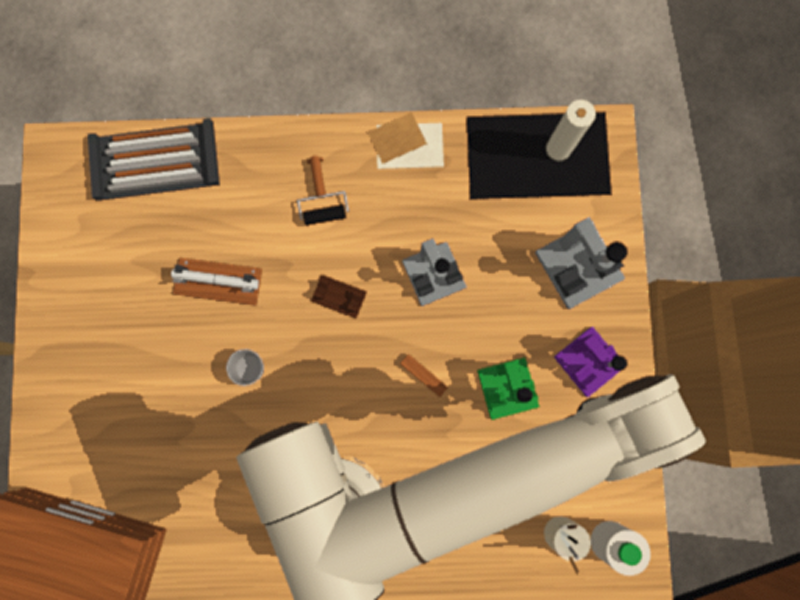

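View pics/side0b.png

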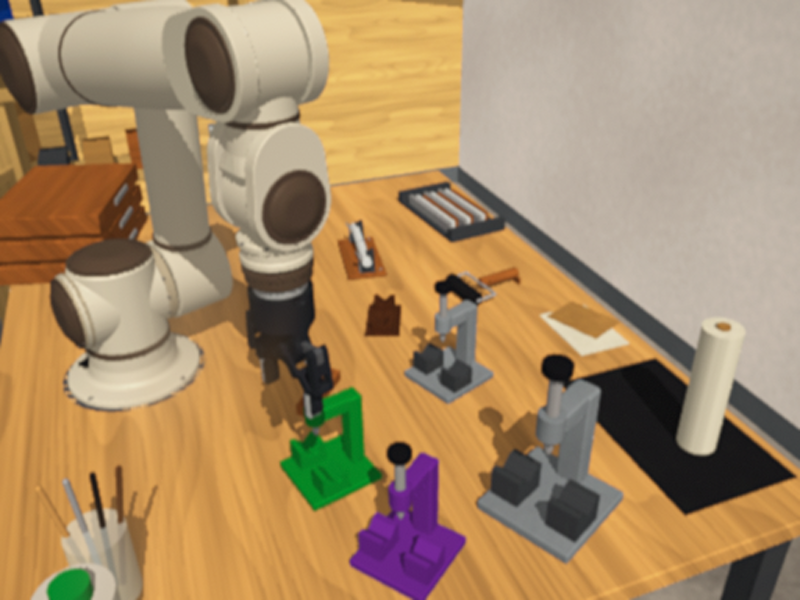

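The top view shows the clip rack at (217,280), the rest at (338,296), and the small grey stand at (435,270), with its knob at (442,266). The large grey stand at (580,262) is a decoy. I'll enlarge the rack, rest and stand.

Run:
```python
from h import *
import pickle
d=pickle.load(open('c0.pkl','rb'));f=d['top']['frame'][:,:,::-1]
z=lambda a:cv2.resize(a,None,fx=6.5,fy=6.5,interpolation=cv2.INTER_CUBIC)
A=z(f[158:204,95:218]);B=z(f[151:197,185:308])
for im,x0,y0 in((A,95,158),(B,185,151)):
    for x in range(x0,x0+123,10): cv2.putText(im,str(x),(int((x-x0)*6.5),8),0,.33,(255,255,255));cv2.line(im,(int((x-x0)*6.5),10),(int((x-x0)*6.5),16),(255,255,255))
    for y in range(y0+2,y0+46,10): cv2.putText(im,str(y),(0,int((y-y0)*6.5)),0,.33,(255,255,255))
cv2.imwrite('pics/crop1.png',np.vstack([A,B]))
```

```text
(no output)
```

View pics/crop1.png

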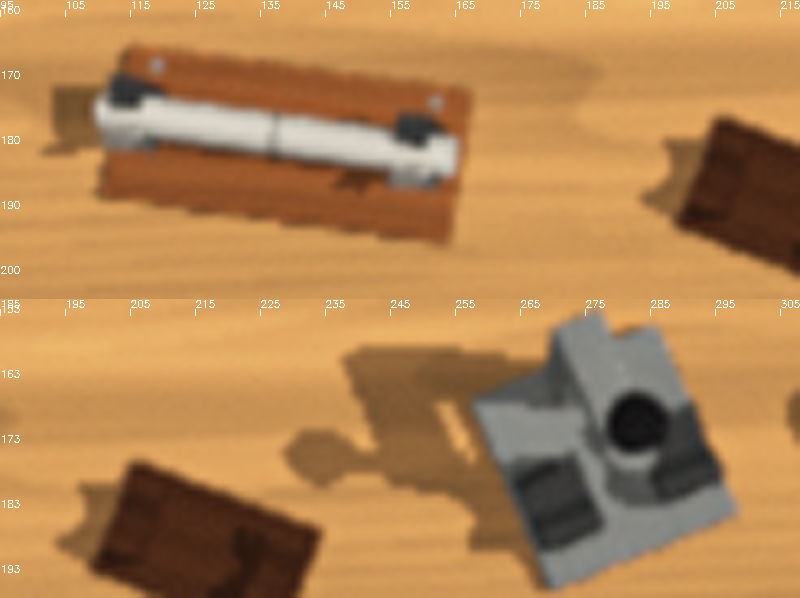

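```bash
cat >> h.py <<'E'
def ray(c,uv,z,V=None):
    V=c['view'] if V is None else V
    K=c['mtx'];n=np.array([(uv[0]-K[0,2])/K[0,0],-(uv[1]-K[1,2])/K[1,1],-1])
    R=V[:3,:3];o=-R.T@V[:3,3];w=R.T@n
    return o+w*(z-o[2])/w[2]
E
python3 - <<'E'
from h import *
import pickle
c=pickle.load(open('c0.pkl','rb'))['top']
A=lambda x,y:(95+(x+.5)/6.5-.5,158+(y+.5)/6.5-.5)
B=lambda x,y:(185+(x+.5)/6.5-.5,151+(y-299+.5)/6.5-.5)
def p(n,uv,z):
    q=ray(c,uv,z);print(n,np.round(q*1000,1));return q[:2]
r=np.array([p('rack',A(*u),.01) for u in((130,45),(470,92),(447,244),(100,198))]);print(r.mean(0),[np.linalg.norm(r[i]-r[i-1]) for i in range(4)],np.degrees(np.arctan2(*(r[0]-r[1]+r[3]-r[2])[::-1])))
p('shaftmid',A(273,133),.053);a=p('s1',A(97,108),.042);b=p('s2',A(457,158),.042);print(np.linalg.norm(a-b),np.degrees(np.arctan2(*(a-b)[::-1])))
r=np.array([p('rest',B(*u),z) for u,z in(((135,462),.035),((322,530),.035),((93,568),.035))])
print(np.degrees(np.arctan2(*(r[0]-r[1])[::-1])),np.linalg.norm(r[0]-r[1]),np.linalg.norm(r[0]-r[2]),(r[1]+r[2])/2)
r=np.array([p('stand',B(*u),.014) for u in((473,402),(552,590),(737,515),(655,325))]);print(r.mean(0),[np.linalg.norm(r[i]-r[i-1]) for i in range(4)],np.degrees(np.arctan2(*(r[1]-r[2]+r[0]-r[3])[::-1])))
k=p('knob',B(637,422),.205)
print('reach',np.linalg.norm(k))
E
```

```text
rack [598.5 356.8  10. ]
rack [565.2 161.9  10. ]
rack [478.2 175.3  10. ]
rack [510.5 372.9  10. ]
[0.53810002 0.26673319] [np.float64(0.08950381120079051), np.float64(0.19767828407913016), np.float64(0.08803398987957294), np.float64(0.20013943280708352)] 80.50603477613254
shaftmid [537.2 263.9  53. ]
s1 [556.4 365.5  42. ]
s2 [521.9 163.6  42. ]
0.2048714024206359 80.30222127943657
rest [541.6  17.2  35. ]
rest [499.9 -86.6  35. ]
rest [482.3  41.5  35. ]
68.11786755485123 0.11184722203284349 0.06406116885542062 [ 0.49112565 -0.02254334]
stand [ 574.  -173.3   14. ]
stand [ 465.1 -214.4   14. ]
stand [ 504.6 -320.    14. ]
stand [ 615.4 -278.2   14. ]
[ 0.53980909 -0.24647862] [np.float64(0.11273568627257972), np.float64(0.11638122367595242), np.float64(0.11279415635342901), np.float64(0.11839576193625559)] 111.01600199604587
knob [ 523.7 -252.8  205. ]
reach 0.5815006718330029
```

Emit:
carry_out --plan '[{"travel": [0, 0, 0.2], "angular": [0, 0, 0], "grip": 1}, {"travel": [0, 0.05, 0.4], "angular": [0, 0, 0.2], "grip": 1}, {"travel": [0.03, 0.15, 0.4], "angular": [0, 0, 0.4], "grip": 1}, {"travel": [0.06, 0.28, 0.4], "angular": [0, 0, 0.6], "grip": 1}, {"travel": [0.1, 0.41, 0.4], "angular": [0, 0, 0.8], "grip": 1}, {"travel": [0.14, 0.54, 0.4], "angular": [0, 0, 1], "grip": 1}, {"travel": [0.18, 0.67, 0.4], "angular": [0, 0, 1], "grip": 1}, {"travel": [0.22, 0.8, 0.4], "angular": [0, 0, 1], "grip": 1}]'

```text
time: 0.82
ee_pos: [0.2676, -0.2732, 0.3366]
tcp_rot: [180.0, -0.0, 50.3]
wrist_force: [1.2, 0.7, 0.6]
opening: 0.0853
grasp_force: 0.0
```

Emit:
carry_out --plan '[{"travel": [0.05, 0.12, 0], "angular": [0, 0, 0.2], "grip": 1}, {"travel": [0.1, 0.24, 0], "angular": [0, 0, 0.4], "grip": 1}, {"travel": [0.16, 0.36, 0], "angular": [0, 0, 0.6], "grip": 1}, {"travel": [0.22, 0.48, 0], "angular": [0, 0, 0.8], "grip": 1}, {"travel": [0.28, 0.6, 0], "angular": [0, 0, 1], "grip": 1}, {"travel": [0.34, 0.71, 0], "angular": [0, 0, 1], "grip": 1}, {"travel": [0.4, 0.82, 0], "angular": [0, 0, 1], "grip": 1}, {"travel": [0.45, 0.93, 0], "angular": [0, 0, 1], "grip": 1}]'

```text
time: 1.48
ee_pos: [0.4033, 0.0061, 0.3365]
tcp_rot: [180.0, 0.0, 79.0]
wrist_force: [0.4, -0.4, -0.1]
opening: 0.0854
grasp_force: 0.0
```

Emit:
carry_out --plan '[{"travel": [0.05, 0.1, 0], "angular": [0, 0, 0.05], "grip": 1}, {"travel": [0.12, 0.2, 0], "angular": [0, 0, 0.05], "grip": 1}, {"travel": [0.18, 0.32, 0], "angular": [0, 0, 0.05], "grip": 1}, {"travel": [0.24, 0.44, -0.03], "angular": [0, 0, 0.05], "grip": 1}, {"travel": [0.3, 0.55, -0.12], "angular": [0, 0, 0.05], "grip": 1}, {"travel": [0.37, 0.66, -0.2], "angular": [0, 0, 0.05], "grip": 1}, {"travel": [0.42, 0.76, -0.3], "angular": [0, 0, 0.05], "grip": 1}, {"travel": [0.43, 0.82, -0.36], "angular": [0, 0, 0.05], "grip": 1}]'

```text
time: 2.15
ee_pos: [0.5327, 0.2519, 0.2265]
tcp_rot: [-180.0, 0.0, 80.4]
wrist_force: [1.0, 0.4, 0.2]
opening: 0.085
grasp_force: 0.0
```

```bash
cat >> h.py <<'E'
from scipy.spatial.transform import Rotation as Ro
def wrist(f,s=None):
    o=monitor.get_obs();c=shot('wrist',f)
    T=np.eye(4);T[:3,:3]=Ro.from_euler('xyz',o['tcp_rot'],degrees=True).as_matrix();T[:3,3]=o['ee_pos']
    c['view']=np.linalg.inv(T@c['T_tool_cam'])
    import pickle;pickle.dump(c,open(f[:-4]+'.pkl','wb'))
    cv2.imwrite('pics/'+f,cv2.resize(c['frame'][:,:,::-1],(800,600),interpolation=cv2.INTER_CUBIC))
    print(np.round(o['ee_pos'],4),np.round(o['tcp_rot'],2),np.round(o['q'],1),np.round(o['wrist_force'],1));return c
def W(f,x,y,z):
    import pickle;c=pickle.load(open(f,'rb'));return ray(c,((x+.5)*.64-.5,(y+.5)*.64-.5),z)
E
python3 -c "
from h import *
wrist('w1.png')"
```

```text
[0.5327 0.2519 0.2265] [-1.7997e+02  2.0000e-02  8.0390e+01] [ 25.3  10.8  17.7  96.9  -0.  124.9] [1.  0.4 0.2]
```

View pics/w1.png

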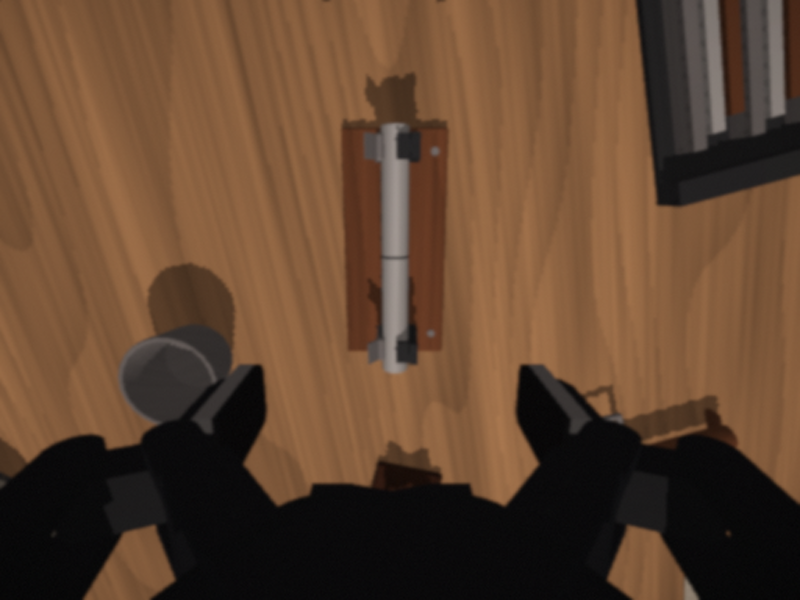

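The wrist view shows the shaft's scribed line at (395,257) and its ends at (395,124) and (397,372). The dark hooks are on the right (world +x) and the pale leaves on the left, so -x of the rack is the way out. The can is at (168,380).

```bash
python3 -c "
from h import *
for n,x,y,z in(('mid',395,257,.053),('e1',395,124,.042),('e2',396.5,373,.042),('c1',343,127,.01),('c2',447,130,.01),('c3',442,349,.01),('c4',348,349,.01),('can',168,380,.06),('rest',410,470,.035),('lip',398,146,.059),('lip2',398,352,.059)): print(n,np.round(W('w1.pkl',x,y,z)*1000,1))
"
```

```text
mid [537.6 263.5  53. ]
e1 [554.3 362.2  42. ]
e2 [521.6 159.   42. ]
c1 [512.2 371.5  10. ]
c2 [597.3 354.7  10. ]
c3 [566.6 161.6  10. ]
c4 [478.  176.7  10. ]
can [331.1 193.4  60. ]
rest [517.4  52.7  35. ]
lip [553.4 344.8  59. ]
lip2 [527.1 185.4  59. ]
```

Emit:
carry_out --plan '[{"travel": [0.012, 0.035, -0.12], "angular": [0, 0, 0.005], "grip": 0.2}, {"travel": [0.012, 0.035, -0.24], "angular": [0, 0, 0.005], "grip": 0.2}, {"travel": [0.012, 0.035, -0.36], "angular": [0, 0, 0.005], "grip": 0.2}, {"travel": [0.012, 0.035, -0.46], "angular": [0, 0, 0.005], "grip": 0.2}, {"travel": [0.012, 0.035, -0.53], "angular": [0, 0, 0.005], "grip": 0.2}, {"travel": [0.012, 0.035, -0.59], "angular": [0, 0, 0.005], "grip": 0.2}, {"travel": [0.012, 0.035, -0.642], "angular": [0, 0, 0.005], "grip": 0.2}, {"travel": [0.012, 0.035, -0.642], "angular": [0, 0, 0.005], "grip": 0.2}]'

```text
time: 2.87
ee_pos: [0.5334, 0.2595, 0.0322]
tcp_rot: [-179.7, 0.2, 80.5]
wrist_force: [-0.1, -0.7, -0.5]
opening: 0.0511
grasp_force: 0.0
```

Emit:
carry_out --plan '[{"travel": [0, 0, 0], "angular": [0, 0, 0], "grip": 0}, {"travel": [0, 0, 0], "angular": [0, 0, 0], "grip": -0.2}, {"travel": [0, 0, 0], "angular": [0, 0, 0], "grip": -0.3}, {"travel": [0, 0, 0], "angular": [0, 0, 0], "grip": -0.4}, {"travel": [0, 0, 0], "angular": [0, 0, 0], "grip": -0.45}]' --grip_force 30

```text
time: 3.28
ee_pos: [0.5358, 0.2607, 0.0371]
tcp_rot: [179.9, -0.0, 80.5]
wrist_force: [-0.1, -0.1, 1.0]
opening: 0.0237
grasp_force: 0.0
```

Emit:
carry_out --plan '[{"travel": [0, 0, 0], "angular": [0, 0, 0], "grip": -0.55}, {"travel": [0, 0, 0], "angular": [0, 0, 0], "grip": -0.7}, {"travel": [0, 0, 0], "angular": [0, 0, 0], "grip": -0.8}, {"travel": [0, 0, 0], "angular": [0, 0, 0], "grip": -0.8}]'

```text
time: 3.62
ee_pos: [0.5362, 0.2606, 0.0372]
tcp_rot: [179.9, -0.1, 80.5]
wrist_force: [1.9, -0.8, 5.7]
opening: 0.0089
grasp_force: 4.3
```

```bash
python3 -c "
from h import *
o=monitor.get_obs();print({k:np.round(o[k],4) for k in('ee_pos','tcp_rot','wrist_force','torque','opening','grasp_force','joint_efforts')})"
```

```text
{'ee_pos': array([0.5362, 0.2606, 0.0372]), 'tcp_rot': array([ 1.79880e+02, -5.18000e-02,  8.05061e+01]), 'wrist_force': array([ 1.8598, -0.8038,  5.6982]), 'torque': array([-0.1507, -0.3569,  0.0236]), 'opening': np.float64(0.0089), 'grasp_force': np.float64(4.2951), 'joint_efforts': array([ 9.66200e-01, -5.57969e+01,  4.31960e+01,  4.69500e-01,
        4.60000e-01,  6.00000e-04])}
```

```bash
python3 -c "
from h import *
c=wrist('w2.png')
s=shot('side','s2.png');a=c['frame'][150:384,130:390,::-1];b=s['frame'][130:200,195:270,::-1]
b=cv2.resize(b,(400,373),interpolation=cv2.INTER_CUBIC);a=cv2.resize(a,(400,360),interpolation=cv2.INTER_CUBIC)
cv2.imwrite('pics/m2.png',np.hstack([a,b[:360]]))"
```

```text
[0.5362 0.2606 0.0372] [ 1.7988e+02 -5.0000e-02  8.0510e+01] [ 25.9  11.4  -2.6  75.8  -0.  125.4] [ 1.9 -0.8  5.7]
```

View pics/m2.png

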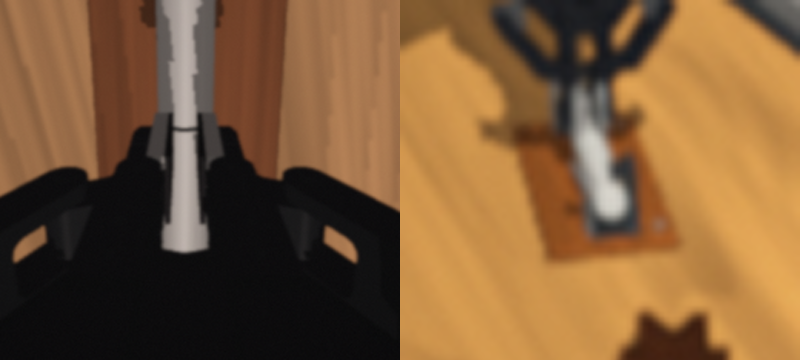

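The fingers straddle the shaft at crop (185,150), and the shaft looks narrower between the pads. It may only be pinched at the top. I'll open up and check where the fingertips are against the model.

Emit:
carry_out --plan '[{"travel": [0, 0, 0], "angular": [0, 0, 0], "grip": -0.4}, {"travel": [0, 0, 0], "angular": [0, 0, 0], "grip": -0.1}, {"travel": [0, 0, 0], "angular": [0, 0, 0], "grip": -0.1}, {"travel": [0, 0, 0], "angular": [0, 0, 0], "grip": -0.1}, {"travel": [0, 0, 0], "angular": [0, 0, 0], "grip": -0.1}]'

```text
time: 4.13
ee_pos: [0.5351, 0.2605, 0.0359]
tcp_rot: [-180.0, 0.0, 80.5]
wrist_force: [0.3, -0.5, 0.6]
opening: 0.0383
grasp_force: 0.0
```

```bash
python3 -c "
from h import *
print(monitor.get_obs()['opening'])
c=wrist('w3.png');f=c['frame'][:,:,::-1].copy()
s=4;x0,y0=160,220
f=cv2.resize(f[y0:y0+150,x0:x0+190],None,fx=s,fy=s,interpolation=cv2.INTER_CUBIC)
Ti=np.linalg.inv(c['T_tool_cam'])
def pr(q):
    p=Ti[:3,:3]@q+Ti[:3,3];K=c['mtx'];return K[0,0]*p[0]/-p[2]+K[0,2],K[1,1]*p[1]/p[2]+K[1,2]
op=monitor.get_obs()['opening']/2
for z,col in((.011,(0,0,255)),(-.008,(0,255,0))):
  for x in(-.011,.011):
    for y in(-op,op):
      u,v=pr(np.array([x,y,z]));print(z,x,y,round(u,1),round(v,1));cv2.circle(f,(int((u-x0+.5)*s),int((v-y0+.5)*s)),4,col,-1)
cv2.imwrite('pics/m3.png',f)"
```

```text
0.03832350010152368
[0.5351 0.2605 0.0359] [-1.7998e+02  1.0000e-02  8.0520e+01] [ 26.   11.5  -2.7  75.9   0.  125.4] [ 0.3 -0.5  0.6]
0.011 -0.011 -0.019391441175160493 222.3 235.8
0.011 -0.011 0.019391441175160493 279.1 235.7
0.011 0.011 -0.019391441175160493 221.4 205.1
0.011 0.011 0.019391441175160493 280.0 205.1
-0.008 -0.011 -0.019391441175160493 219.3 248.6
-0.008 -0.011 0.019391441175160493 282.3 248.6
-0.008 0.011 -0.019391441175160493 218.2 214.9
-0.008 0.011 0.019391441175160493 283.5 214.8
```

View pics/m3.png

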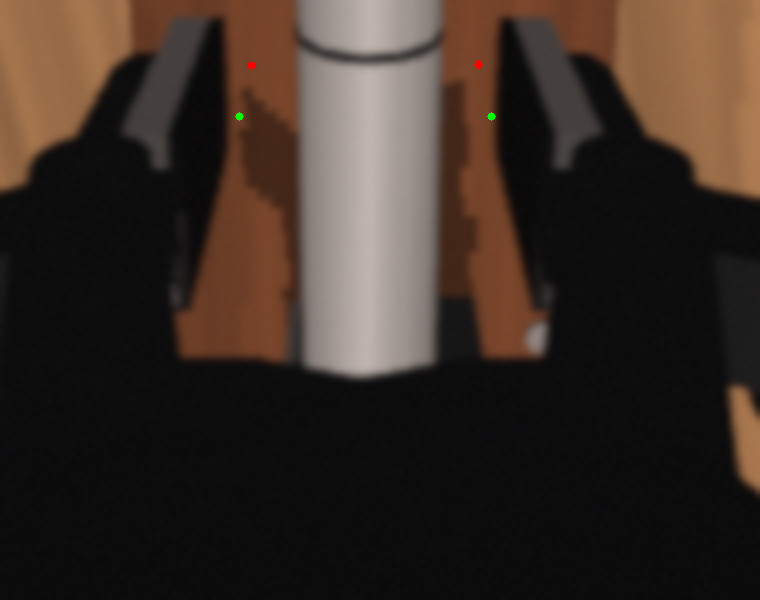

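The picture shows the shaft between the pads, centred at crop x 370 against 361 for the pad centre. The pad tips are at (222,18) and (500,18). Their gap and row put them about 25 mm nearer the palm than the nominal 11 mm. That agrees with the pinch at 8.9 mm opening on top of the shaft, so I'll go 25 mm lower, slowly.

Emit:
carry_out --plan '[{"travel": [0, 0, -0.02], "angular": [0, 0, 0], "grip": 0.1}, {"travel": [0, 0, -0.035], "angular": [0, 0, 0], "grip": 0.1}, {"travel": [0, 0, -0.05], "angular": [0, 0, 0], "grip": 0.1}, {"travel": [0, 0, -0.06], "angular": [0, 0, 0], "grip": 0.1}, {"travel": [0, 0, -0.06], "angular": [0, 0, 0], "grip": 0.1}, {"travel": [0, 0, -0.06], "angular": [0, 0, 0], "grip": 0.1}]'

```text
time: 4.68
ee_pos: [0.5351, 0.2604, 0.0177]
tcp_rot: [-180.0, 0.0, 80.5]
wrist_force: [0.1, -0.9, 0.1]
opening: 0.047
grasp_force: 0.0
```

```bash
python3 -c "
from h import *
c=wrist('w4.png');f=c['frame'][:,:,::-1].copy()
s=3;x0,y0=160,170
f=cv2.resize(f[y0:y0+150,x0:x0+190],None,fx=s,fy=s,interpolation=cv2.INTER_CUBIC)
cv2.imwrite('pics/m4.png',f)"
```

```text
[0.5351 0.2604 0.0177] [-1.7997e+02  2.0000e-02  8.0520e+01] [ 25.9  11.9  -4.2  73.9  -0.  125.4] [ 0.1 -0.9  0.1]
```

View pics/m4.png

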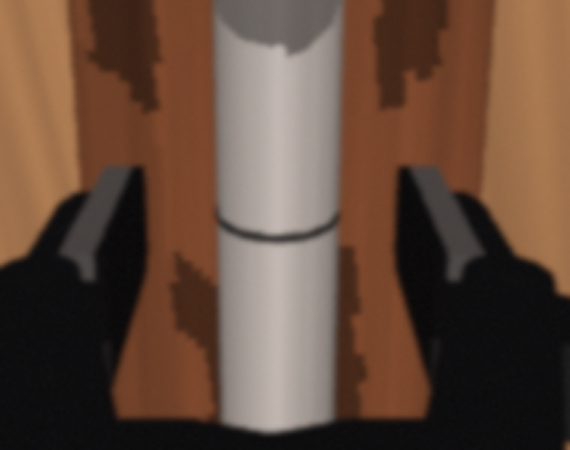

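The tips at (145,167) and (398,167) work out to about z 0.036, and there is no contact force. I'll go 9 mm further down and then close.

Emit:
carry_out --plan '[{"travel": [0, 0, -0.015], "angular": [0, 0, 0], "grip": 0.0}, {"travel": [0, 0, -0.03], "angular": [0, 0, 0], "grip": 0.0}, {"travel": [0, 0, -0.03], "angular": [0, 0, 0], "grip": -0.2}, {"travel": [0, 0, -0.03], "angular": [0, 0, 0], "grip": -0.35}, {"travel": [0, 0, -0.03], "angular": [0, 0, 0], "grip": -0.45}, {"travel": [0, 0, -0.03], "angular": [0, 0, 0], "grip": -0.5}, {"travel": [0, 0, -0.03], "angular": [0, 0, 0], "grip": -0.55}, {"travel": [0, 0, -0.03], "angular": [0, 0, 0], "grip": -0.6}]'

```text
time: 5.4
ee_pos: [0.5358, 0.2604, 0.0093]
tcp_rot: [179.9, -0.0, 80.5]
wrist_force: [4.0, -1.9, -0.9]
opening: 0.0208
grasp_force: 29.4
```

Emit:
carry_out --plan '[{"travel": [-0.005, 0.001, 0], "angular": [0, 0, 0], "grip": -0.8}, {"travel": [-0.012, 0.002, 0], "angular": [0, 0, 0], "grip": -0.8}, {"travel": [-0.02, 0.003, 0], "angular": [0, 0, 0], "grip": -0.8}, {"travel": [-0.028, 0.005, 0], "angular": [0, 0, 0], "grip": -0.8}, {"travel": [-0.036, 0.006, 0], "angular": [0, 0, 0], "grip": -0.8}, {"travel": [-0.044, 0.007, 0], "angular": [0, 0, 0], "grip": -0.8}, {"travel": [-0.049, 0.008, 0], "angular": [0, 0, 0], "grip": -0.8}, {"travel": [-0.049, 0.008, 0], "angular": [0, 0, 0], "grip": -0.8}]' --grip_force 50

```text
time: 6.07
ee_pos: [0.5234, 0.2626, 0.0096]
tcp_rot: [179.7, -0.0, 80.4]
wrist_force: [15.4, -2.9, -6.6]
opening: 0.0205
grasp_force: 49.3
```

Emit:
carry_out --plan '[{"travel": [-0.004, 0.001, 0], "angular": [0, 0, 0], "grip": -0.8}, {"travel": [-0.008, 0.001, 0], "angular": [0, 0, 0], "grip": -0.8}, {"travel": [-0.008, 0.001, 0.005], "angular": [0, 0, 0], "grip": -0.8}, {"travel": [-0.008, 0.001, 0.01], "angular": [0, 0, 0], "grip": -0.8}, {"travel": [-0.008, 0.001, 0.01], "angular": [0, 0, 0], "grip": -0.8}]'

```text
time: 6.48
ee_pos: [0.5207, 0.2628, 0.0102]
tcp_rot: [179.8, 0.0, 80.4]
wrist_force: [20.9, -0.3, -23.4]
opening: 0.0201
grasp_force: 51.0
```

Emit:
carry_out --plan '[{"travel": [0.002, 0, -0.01], "angular": [0, 0, 0], "grip": -0.8}, {"travel": [0.007, -0.001, -0.01], "angular": [0, 0, 0], "grip": -0.8}, {"travel": [0.01, -0.002, -0.01], "angular": [0, 0, 0], "grip": -0.8}, {"travel": [0.01, -0.002, -0.01], "angular": [0, 0, 0], "grip": -0.8}]'

```text
time: 6.82
ee_pos: [0.5237, 0.2626, 0.0099]
tcp_rot: [179.7, -0.1, 80.5]
wrist_force: [11.7, -2.4, -3.6]
opening: 0.02
grasp_force: 53.0
```

```bash
python3 -c "
from h import *
c=wrist('w5.png');f=c['frame'][:,:,::-1].copy()
s=shot('side','s5.png');b=s['frame'][130:200,195:270,::-1]
b=cv2.resize(b,(400,373),interpolation=cv2.INTER_CUBIC)
a=cv2.resize(f[40:270,130:370],(400,383),interpolation=cv2.INTER_CUBIC)
cv2.imwrite('pics/m5.png',np.hstack([a[:373],b]))"
```

```text
[0.5237 0.2626 0.0099] [ 1.7974e+02 -6.0000e-02  8.0460e+01] [ 2.670e+01  1.060e+01 -6.600e+00  7.250e+01 -1.000e-01  1.262e+02] [11.7 -2.4 -3.6]
```

View pics/m5.png

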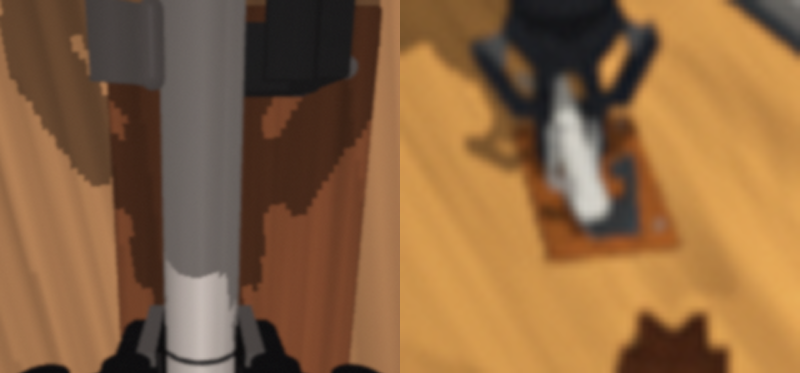

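The far hook's lip at (265,60) now lies just to the right of the shaft (edge at x 243), so it is clear. The leaf is pushed aside at (130,60). I'll lift gently from here.

Emit:
carry_out --plan '[{"travel": [-0.002, 0, 0.004], "angular": [0, 0, 0], "grip": -0.8}, {"travel": [-0.002, 0, 0.007], "angular": [0, 0, 0], "grip": -0.8}, {"travel": [-0.002, 0, 0.01], "angular": [0, 0, 0], "grip": -0.8}, {"travel": [-0.002, 0, 0.01], "angular": [0, 0, 0], "grip": -0.8}]'

```text
time: 7.25
ee_pos: [0.5224, 0.2625, 0.0102]
tcp_rot: [179.8, 0.0, 80.5]
wrist_force: [18.7, 2.3, -22.6]
opening: 0.0201
grasp_force: 51.0
```

The lift is still held back, most likely by bead friction because the leaves lean too far out. I'll ease down and work out the true lip clearance from that picture.

Emit:
carry_out --plan '[{"travel": [0.002, 0, -0.01], "angular": [0, 0, 0], "grip": -0.8}, {"travel": [0.003, 0, -0.01], "angular": [0, 0, 0], "grip": -0.8}, {"travel": [0.003, 0, -0.01], "angular": [0, 0, 0], "grip": -0.8}]'

```text
time: 7.5
ee_pos: [0.524, 0.2625, 0.0096]
tcp_rot: [179.7, -0.0, 80.5]
wrist_force: [13.9, -2.5, -3.8]
opening: 0.0203
grasp_force: 52.7
```

```bash
python3 -c "
from h import *
import pickle
c=pickle.load(open('w5.pkl','rb'))
k=383/230
n=lambda x,y:(130+x*.6-.5,40+y/k-.5)
d=np.array([.9863,-.165])
for nm,x,y,z in(('lipedge',265,60,.059),('lip alt',247,60,.059),('lipR',352,50,.059),('shL',162,60,.042),('shR',244,60,.042),('beadR',162,60,.050),('leafL',90,60,.06),('baseL',118,200,.01),('baseR',365,200,.01),('shL2',163,250,.042),('shR2',242,250,.042),('line',200,355,.053)):
    p=ray(c,n(x,y),z);print(nm,np.round(p*1000,1),'rackx',round(float((p[:2]-[.5380,.2650])@d)*1000,1))
"
```

```text
lipedge [550.8 340.7  59. ] rackx 0.2
lip alt [546.8 341.3  59. ] rackx -3.9
lipR [570.5 339.5  59. ] rackx 19.8
shL [527.  347.3  42. ] rackx -24.5
shR [548.2 343.7  42. ] rackx -3.0
beadR [527.4 346.   50. ] rackx -23.9
leafL [511.9 347.   60. ] rackx -39.3
baseL [501.3 309.7  10. ] rackx -43.6
baseR [587.9 295.1  10. ] rackx 44.3
shL2 [517.6 296.7  42. ] rackx -25.4
shR2 [540.3 292.8  42. ] rackx -2.3
line [523.5 267.3  53. ] rackx -14.7
```

Emit:
carry_out --plan '[{"travel": [0, 0, 0.005], "angular": [0, 0, 0], "grip": -0.8}, {"travel": [0.002, 0, 0.009], "angular": [0, 0, 0], "grip": -0.8}, {"travel": [0.004, 0, 0.01], "angular": [0, 0, 0], "grip": -0.8}, {"travel": [0.006, 0, 0.01], "angular": [0, 0, 0], "grip": -0.8}]'

```text
time: 7.83
ee_pos: [0.5244, 0.2623, 0.0101]
tcp_rot: [179.9, 0.0, 80.5]
wrist_force: [12.9, 1.6, -18.4]
opening: 0.0199
grasp_force: 51.4
```

Emit:
carry_out --plan '[{"travel": [0.001, 0, 0.002], "angular": [0, 0, 0], "grip": -0.8}, {"travel": [0.002, 0, 0.004], "angular": [0, 0, 0], "grip": -0.8}, {"travel": [0.002, 0, 0.004], "angular": [0, 0, 0], "grip": -0.8}]'

```text
time: 8.08
ee_pos: [0.5245, 0.2621, 0.0102]
tcp_rot: [-180.0, 0.1, 80.5]
wrist_force: [16.2, 3.0, -26.6]
opening: 0.0202
grasp_force: 50.6
```

The block barely depends on x, so it looks like static friction on the beads. I'll slide the shaft along its axis while lifting lightly, so friction acts along the shaft instead of down.

Emit:
carry_out --plan '[{"travel": [-0.003, 0, -0.003], "angular": [0, 0, 0], "grip": -0.8}, {"travel": [-0.002, 0.009, -0.003], "angular": [0, 0, 0], "grip": -0.8}, {"travel": [0.0, 0.018, -0.003], "angular": [0, 0, 0], "grip": -0.8}, {"travel": [0.001, 0.026, -0.003], "angular": [0, 0, 0], "grip": -0.8}]'

```text
time: 8.42
ee_pos: [0.5254, 0.2688, 0.0113]
tcp_rot: [179.9, 0.2, 80.4]
wrist_force: [12.1, -7.0, -8.6]
opening: 0.0204
grasp_force: 52.4
```

The slide worked: z rose and the downward force fell to 9 N. I'll slide back with more lift.

Emit:
carry_out --plan '[{"travel": [-0.002, -0.008, 0.003], "angular": [0, 0, 0], "grip": -0.8}, {"travel": [-0.004, -0.017, 0.006], "angular": [0, 0, 0], "grip": -0.8}, {"travel": [-0.006, -0.026, 0.009], "angular": [0, 0, 0], "grip": -0.8}, {"travel": [-0.007, -0.035, 0.012], "angular": [0, 0, 0], "grip": -0.8}]'

```text
time: 8.75
ee_pos: [0.5243, 0.2605, 0.0164]
tcp_rot: [179.8, -0.1, 80.5]
wrist_force: [11.9, 2.2, -5.6]
opening: 0.0208
grasp_force: 52.8
```

Emit:
carry_out --plan '[{"travel": [0.001, 0.009, 0.005], "angular": [0, 0, 0], "grip": -0.8}, {"travel": [0.002, 0.018, 0.011], "angular": [0, 0, 0], "grip": -0.8}, {"travel": [0.003, 0.027, 0.018], "angular": [0, 0, 0], "grip": -0.8}, {"travel": [0.004, 0.027, 0.028], "angular": [0, 0, 0], "grip": -0.8}, {"travel": [0.004, 0.027, 0.04], "angular": [0, 0, 0], "grip": -0.8}, {"travel": [0.004, 0.027, 0.055], "angular": [0, 0, 0], "grip": -0.8}, {"travel": [0.004, 0.027, 0.075], "angular": [0, 0, 0], "grip": -0.8}, {"travel": [0.004, 0.027, 0.1], "angular": [0, 0, 0], "grip": -0.8}]'

```text
time: 9.42
ee_pos: [0.5226, 0.2679, 0.0459]
tcp_rot: [-179.9, 0.0, 80.5]
wrist_force: [-0.5, 0.7, -2.8]
opening: 0.0202
grasp_force: 53.0
```

The shaft is free of the rack. I'll lift it and recompute the rest, taking the corners as base corners at z = 8 mm.

Emit:
carry_out --plan '[{"travel": [0, -0.05, 0.12], "angular": [0, 0, 0], "grip": -0.8}, {"travel": [0, -0.12, 0.24], "angular": [0, 0, 0], "grip": -0.8}, {"travel": [0, -0.2, 0.34], "angular": [0, 0, 0], "grip": -0.8}, {"travel": [0, -0.32, 0.4], "angular": [0, 0, 0], "grip": -0.8}, {"travel": [0, -0.45, 0.44], "angular": [0, 0, 0], "grip": -0.8}, {"travel": [0, -0.58, 0.44], "angular": [0, 0, 0], "grip": -0.8}, {"travel": [0, -0.7, 0.44], "angular": [0, 0, 0], "grip": -0.8}, {"travel": [0, -0.7, 0.44], "angular": [0, 0, 0], "grip": -0.8}]' --grip_force 60

```text
time: 10.08
ee_pos: [0.5226, 0.0532, 0.1787]
tcp_rot: [-180.0, 0.1, 80.3]
wrist_force: [-0.2, -0.1, -2.1]
opening: 0.0201
grasp_force: 59.1
```

Run:
```python
from h import *
import pickle
c=pickle.load(open('c0.pkl','rb'))['top']
B=lambda x,y:(185+(x+.5)/6.5-.5,151+(y-299+.5)/6.5-.5)
A=lambda x,y:(95+(x+.5)/6.5-.5,158+(y+.5)/6.5-.5)
for z in(.008,.035):
    r=np.array([ray(c,u,z)[:2] for u in(B(135,462),B(322,530),B(93,568),A(718,116))])
    print(z,np.round(r*1000,1).tolist(),np.degrees(np.arctan2(*(r[0]-r[1])[::-1])),np.degrees(np.arctan2(*(r[0]-r[2])[::-1])),np.linalg.norm(r[0]-r[1]),np.linalg.norm(r[0]-r[2]),(r[1]+r[2])/2)
    print([np.round(W('w1.pkl',x,y,z)*1000) for x,y in((376,463),(440,472))])
w=wrist('w6.png');print(monitor.get_obs()['opening'])
t=shot('top','t6.png')
f=w['frame'][:,:,::-1];g=t['frame'][150:215,180:310,::-1]
cv2.imwrite('pics/m6.png',np.vstack([cv2.resize(g,(600,300),interpolation=cv2.INTER_CUBIC),cv2.resize(f,(600,300),interpolation=cv2.INTER_CUBIC)]))
```

```text
0.008 [[546.4, 19.8], [504.1, -85.6], [486.3, 44.6], [547.3, 20.9]] 68.11786755485126 -22.359005249420825 0.11362523606318611 0.06507953708088836 [ 0.49518107 -0.02054406]
[array([482.,  47.,   8.]), array([546.,  25.,   8.])]
0.035 [[541.6, 17.2], [499.9, -86.6], [482.3, 41.5], [542.5, 18.3]] 68.11786755485123 -22.359005249420775 0.11184722203284349 0.06406116885542062 [ 0.49112565 -0.02254334]
[array([486.,  66.,  35.]), array([546.,  46.,  35.])]
[0.5226 0.0532 0.1787] [-1.800e+02  7.000e-02  8.028e+01] [ 5.900e+00  1.000e+00  1.700e+00  9.070e+01 -1.000e-01  1.056e+02] [-0.2 -0.1 -2.1]
0.02016284817268964
```

View pics/m6.png

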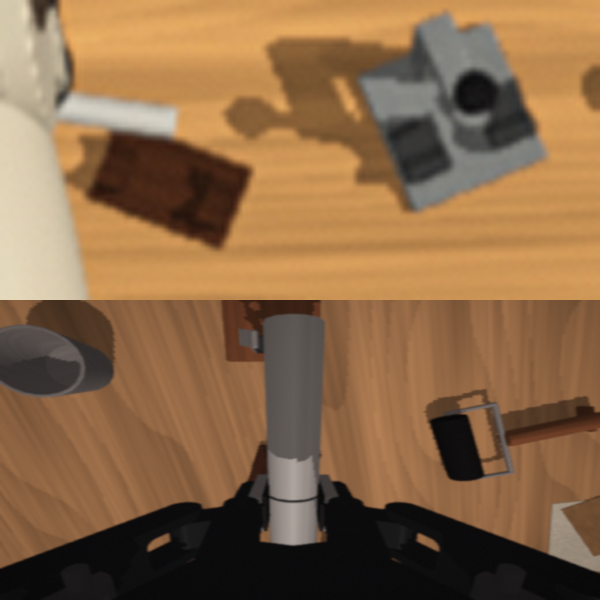

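The top strip shows the rest at (170,190), with corners (88,193), (250,170) and (222,247), agreeing with the z = 8 mm solution. The wrist strip shows the shaft held square, with its line at the pads. Next, the rest.

Emit:
carry_out --plan '[{"travel": [-0.04, -0.1, -0.03], "angular": [0, 0, -0.2], "grip": -0.8}, {"travel": [-0.08, -0.2, -0.08], "angular": [0, 0, -0.433], "grip": -0.8}, {"travel": [-0.097, -0.255, -0.18], "angular": [0, 0, -0.433], "grip": -0.8}, {"travel": [-0.097, -0.255, -0.3], "angular": [0, 0, -0.433], "grip": -0.8}, {"travel": [-0.097, -0.255, -0.4], "angular": [0, 0, -0.433], "grip": -0.8}, {"travel": [-0.097, -0.255, -0.46], "angular": [0, 0, -0.433], "grip": -0.8}, {"travel": [-0.097, -0.255, -0.5], "angular": [0, 0, -0.433], "grip": -0.8}, {"travel": [-0.097, -0.255, -0.5], "angular": [0, 0, -0.433], "grip": -0.8}]'

```text
time: 10.85
ee_pos: [0.4926, -0.0173, 0.0255]
tcp_rot: [-179.8, 0.1, 68.2]
wrist_force: [-0.7, -0.7, -2.5]
opening: 0.0201
grasp_force: 59.3
```

Emit:
carry_out --plan '[{"travel": [0, 0, -0.02], "angular": [0, 0, 0], "grip": -0.8}, {"travel": [0, 0, -0.04], "angular": [0, 0, 0], "grip": -0.8}, {"travel": [0, 0, -0.04], "angular": [0, 0, 0], "grip": -0.8}]'

```text
time: 11.1
ee_pos: [0.4945, -0.0182, 0.016]
tcp_rot: [180.0, -0.0, 68.1]
wrist_force: [-0.3, 0.3, -1.6]
opening: 0.0204
grasp_force: 59.3
```

Emit:
carry_out --plan '[{"travel": [0, -0.01, -0.015], "angular": [0, 0, 0], "grip": -0.8}, {"travel": [0, -0.01, -0.028], "angular": [0, 0, 0], "grip": -0.8}, {"travel": [0, -0.01, -0.036], "angular": [0, 0, 0], "grip": -0.8}, {"travel": [0, -0.01, -0.04], "angular": [0, 0, 0], "grip": -0.8}, {"travel": [0, -0.01, -0.04], "angular": [0, 0, 0], "grip": -0.8}]'

```text
time: 11.52
ee_pos: [0.4942, -0.0216, 0.0042]
tcp_rot: [180.0, 0.0, 68.1]
wrist_force: [-2.5, 0.8, 0.7]
opening: 0.0203
grasp_force: 59.8
```

Emit:
carry_out --plan '[{"travel": [0, 0, -0.003], "angular": [0, 0, 0], "grip": -0.8}, {"travel": [0, 0, -0.003], "angular": [0, 0, 0], "grip": -0.5}, {"travel": [0, 0, -0.003], "angular": [0, 0, 0], "grip": -0.3}, {"travel": [0, 0, -0.003], "angular": [0, 0, 0], "grip": 0}, {"travel": [0, 0, -0.003], "angular": [0, 0, 0], "grip": 0.1}, {"travel": [0, 0, -0.003], "angular": [0, 0, 0], "grip": 0.2}, {"travel": [0, 0, -0.003], "angular": [0, 0, 0], "grip": 0.2}, {"travel": [0, 0, -0.003], "angular": [0, 0, 0], "grip": 0.2}]' --grip_force 30

```text
time: 12.18
ee_pos: [0.4942, -0.0215, 0.003]
tcp_rot: [-180.0, 0.0, 68.1]
wrist_force: [0.3, -0.8, -0.3]
opening: 0.0514
grasp_force: 0.0
```

Run:
```python
from h import *
w=wrist('w7.png');c=w
f=w['frame'].astype(int)
# shaft: bright greyish in rows; find scribed line + edges
for r in (150,170,190,200,205,210,215,220,225,230,240,250):
    row=f[r];g=(row.min(1)>95)&(row.max(1)-row.min(1)<40)
    xs=np.where(g)[0];xs=xs[(xs>200)&(xs<300)]
    print(r,xs.min() if len(xs) else None,xs.max() if len(xs) else None, f[r,250].tolist())
```

```text
[ 0.4942 -0.0215  0.003 ] [-180.      0.     68.11] [ -2.5  -1.1 -19.9  71.2   0.  109.4] [ 0.3 -0.8 -0.3]
150 229 272 [120, 112, 108]
170 229 271 [120, 113, 109]
190 230 270 [120, 112, 109]
200 229 270 [120, 112, 108]
205 229 270 [119, 112, 108]
210 229 270 [169, 159, 154]
215 229 270 [196, 186, 180]
220 229 271 [196, 186, 180]
225 229 271 [196, 186, 179]
230 229 270 [197, 186, 179]
240 229 270 [196, 186, 179]
250 230 268 [195, 184, 178]
```

Run:
```python
from h import *
import pickle
c=pickle.load(open('w7.pkl','rb'));g=c['frame'][:,244:256].astype(int).sum(2).mean(1)
print(np.round(g[0:300:4]).tolist())
d=[(r,round(g[r])) for r in range(205,300) if g[r]<(g[r-5]+g[r+5])/2-40];print(d)
from h import *
K=c['mtx']
for r in [x for x,_ in d[:12]]+[0]: print(r,np.round(ray(c,(250,r),.047)*1000,1))
```

```text
[205.0, 211.0, 215.0, 212.0, 214.0, 312.0, 315.0, 317.0, 318.0, 319.0, 320.0, 321.0, 323.0, 323.0, 324.0, 325.0, 325.0, 326.0, 327.0, 327.0, 328.0, 328.0, 328.0, 330.0, 330.0, 331.0, 331.0, 332.0, 333.0, 333.0, 332.0, 333.0, 333.0, 334.0, 334.0, 334.0, 334.0, 334.0, 333.0, 334.0, 334.0, 334.0, 333.0, 334.0, 334.0, 334.0, 333.0, 333.0, 332.0, 332.0, 331.0, 331.0, 334.0, 484.0, 549.0, 549.0, 549.0, 550.0, 548.0, 548.0, 549.0, 547.0, 547.0, 546.0, 483.0, 362.0, 545.0, 544.0, 544.0, 543.0, 542.0, 541.0, 541.0, 539.0, 538.0]
[(206, 332), (207, 331), (208, 334), (209, 348), (210, 385), (257, 343), (258, 218), (259, 231), (260, 362)]
206 [504.3   4.7  47. ]
207 [504.2   4.3  47. ]
208 [504.    3.9  47. ]
209 [503.8   3.4  47. ]
210 [503.6   3.   47. ]
257 [494.9 -18.7  47. ]
258 [494.7 -19.2  47. ]
259 [494.5 -19.7  47. ]
260 [494.3 -20.2  47. ]
0 [534.2  78.9  47. ]
```

The scribed line is at wrist row 258.5, giving (0.4946, -0.0195), and the shaft is square in the rest. I'll move up, along and down to regrasp 82 mm toward its +y end.

Emit:
carry_out --plan '[{"travel": [0, 0, 0.1], "angular": [0, 0, 0], "grip": 0.2}, {"travel": [0, 0, 0.2], "angular": [0, 0, 0], "grip": 0.2}, {"travel": [0.04, 0.1, 0.2], "angular": [0, 0, 0], "grip": 0.2}, {"travel": [0.08, 0.2, 0.2], "angular": [0, 0, 0], "grip": 0.2}, {"travel": [0.103, 0.26, 0.2], "angular": [0, 0, 0], "grip": 0.2}, {"travel": [0.103, 0.26, 0.15], "angular": [0, 0, 0], "grip": 0.2}, {"travel": [0.103, 0.26, 0.06], "angular": [0, 0, 0], "grip": 0.2}, {"travel": [0.103, 0.26, 0.03], "angular": [0, 0, 0], "grip": 0.2}]'

```text
time: 12.9
ee_pos: [0.5238, 0.0568, 0.0091]
tcp_rot: [-179.8, 0.1, 68.2]
wrist_force: [-0.3, 0.1, -0.4]
opening: 0.0514
grasp_force: 0.0
```

Emit:
carry_out --plan '[{"travel": [0, 0, -0.015], "angular": [0, 0, 0], "grip": 0.1}, {"travel": [0, 0, -0.029], "angular": [0, 0, 0], "grip": 0}, {"travel": [0, 0, -0.029], "angular": [0, 0, 0], "grip": 0}]'

```text
time: 13.15
ee_pos: [0.5251, 0.0562, 0.0034]
tcp_rot: [-180.0, 0.0, 68.1]
wrist_force: [0.7, -0.6, 0.4]
opening: 0.043
grasp_force: 0.0
```

Run:
```python
from h import *
c=wrist('w8.png');f=c['frame'].astype(int);g=f[:,244:256].sum(2).mean(1)
print(np.round(g[150:300:4]).tolist())
for r in (215,225,235,245):
    row=f[r];m=(row.min(1)>95)&(row.max(1)-row.min(1)<40);xs=np.where(m)[0];xs=xs[(xs>215)&(xs<285)];print(r,xs.min() if len(xs) else None,xs.max() if len(xs) else None)
print(monitor.get_obs()['opening'])
```

```text
[0.5251 0.0562 0.0034] [-1.7999e+02  1.0000e-02  6.8090e+01] [  6.1   3.4 -15.3  71.3  -0.  118. ] [ 0.7 -0.6  0.4]
[193.0, 197.0, 199.0, 199.0, 204.0, 202.0, 199.0, 204.0, 199.0, 199.0, 201.0, 201.0, 199.0, 198.0, 208.0, 212.0, 266.0, 264.0, 262.0, 372.0, 470.0, 471.0, 471.0, 472.0, 472.0, 472.0, 472.0, 473.0, 472.0, 473.0, 473.0, 473.0, 474.0, 474.0, 475.0, 474.0, 474.0, 473.0]
215 None None
225 233 274
235 233 273
245 233 273
0.04269177451574636
```

Emit:
carry_out --plan '[{"travel": [0.005, -0.002, 0], "angular": [0, 0, 0], "grip": 0}, {"travel": [0.005, -0.002, 0], "angular": [0, 0, 0], "grip": -0.2}, {"travel": [0.005, -0.002, 0], "angular": [0, 0, 0], "grip": -0.35}, {"travel": [0.005, -0.002, 0], "angular": [0, 0, 0], "grip": -0.45}, {"travel": [0.005, -0.002, 0], "angular": [0, 0, 0], "grip": -0.6}, {"travel": [0.005, -0.002, 0], "angular": [0, 0, 0], "grip": -0.8}, {"travel": [0.005, -0.002, 0], "angular": [0, 0, 0], "grip": -0.8}, {"travel": [0.005, -0.002, 0], "angular": [0, 0, 0], "grip": -0.8}]' --grip_force 100

```text
time: 13.87
ee_pos: [0.5262, 0.0562, 0.0039]
tcp_rot: [-180.0, -0.0, 68.1]
wrist_force: [-4.8, 1.1, 4.1]
opening: 0.0198
grasp_force: 97.5
```

Run:
```python
from h import *
o=monitor.get_obs();print({k:np.round(o[k],4) for k in('ee_pos','tcp_rot','wrist_force','torque','opening','grasp_force')})
p=o['ee_pos'];m=np.array([.4946,-.0195]);print('mid dist',np.linalg.norm(p[:2]-m))
th=np.radians(111.0);S=np.array([.5235,-.253]);print('target TCP',S+.0816*np.array([np.cos(th),np.sin(th)]))
```

```text
{'ee_pos': array([0.5262, 0.0562, 0.0039]), 'tcp_rot': array([-1.799626e+02, -1.460000e-02,  6.811360e+01]), 'wrist_force': array([-4.7519,  1.0768,  4.0722]), 'torque': array([ 0.2406,  0.8503, -0.2095]), 'opening': np.float64(0.0198), 'grasp_force': np.float64(97.4689)}
mid dist 0.08200786452330322
target TCP [ 0.49425718 -0.17681984]
```

Emit:
carry_out --plan '[{"travel": [0, 0, 0.06], "angular": [0, 0, 0], "grip": -0.8}, {"travel": [0, 0, 0.14], "angular": [0, 0, 0], "grip": -0.8}, {"travel": [-0.05, 0, 0.24], "angular": [0, 0, 0], "grip": -0.8}, {"travel": [-0.13, -0.02, 0.3], "angular": [0, 0, 0], "grip": -0.8}, {"travel": [-0.22, -0.08, 0.32], "angular": [0, 0, 0], "grip": -0.8}, {"travel": [-0.29, -0.18, 0.32], "angular": [0, 0, 0.1], "grip": -0.8}, {"travel": [-0.323, -0.3, 0.32], "angular": [0, 0, 0.3], "grip": -0.8}, {"travel": [-0.323, -0.38, 0.32], "angular": [0, 0, 0.5], "grip": -0.8}]'

```text
time: 14.53
ee_pos: [0.4278, -0.0596, 0.0998]
tcp_rot: [180.0, 0.0, 82.7]
wrist_force: [1.0, 0.3, -1.8]
opening: 0.0192
grasp_force: 98.2
```

Emit:
carry_out --plan '[{"travel": [0, -0.1, 0], "angular": [0, 0, 0.2], "grip": -0.8}, {"travel": [0, -0.22, 0], "angular": [0, 0, 0.4], "grip": -0.8}, {"travel": [0.003, -0.34, 0], "angular": [0, 0, 0.6], "grip": -0.8}, {"travel": [0.003, -0.44, 0], "angular": [0, 0, 0.8], "grip": -0.8}, {"travel": [0.003, -0.474, -0.05], "angular": [0, 0, 0.988], "grip": -0.8}, {"travel": [0.003, -0.474, -0.13], "angular": [0, 0, 0.988], "grip": -0.8}, {"travel": [0.003, -0.474, -0.19], "angular": [0, 0, 0.988], "grip": -0.8}, {"travel": [0.003, -0.474, -0.213], "angular": [0, 0, 0.988], "grip": -0.8}]'

```text
time: 15.2
ee_pos: [0.429, -0.2, 0.0326]
tcp_rot: [-179.8, -0.2, 110.7]
wrist_force: [-0.0, 0.7, -2.2]
opening: 0.0193
grasp_force: 98.2
```

Emit:
carry_out --plan '[{"travel": [0, 0, 0], "angular": [0, 0, 0], "grip": -0.8}, {"travel": [0, 0, 0], "angular": [0, 0, 0], "grip": -0.8}]'

```text
time: 15.37
ee_pos: [0.4306, -0.2001, 0.0359]
tcp_rot: [-180.0, -0.0, 110.8]
wrist_force: [-0.0, 0.5, -2.2]
opening: 0.0191
grasp_force: 98.2
```

Run:
```python
from h import *
o=monitor.get_obs();print(np.round(o['ee_pos'],4),np.round(o['tcp_rot'],2))
t=shot('top','t9.png');s=shot('side','s9.png')
a=t['frame'][140:215,240:330,::-1];b=s['frame'][160:270,230:350,::-1]
a=cv2.resize(a,None,fx=5,fy=5,interpolation=cv2.INTER_CUBIC);b=cv2.resize(b,(350,375),interpolation=cv2.INTER_CUBIC)[:375]
cv2.imwrite('pics/m9.png',np.hstack([a,b]))
```

```text
[ 0.4306 -0.2001  0.0359] [-1.7999e+02 -1.0000e-02  1.1076e+02]
```

View pics/m9.png

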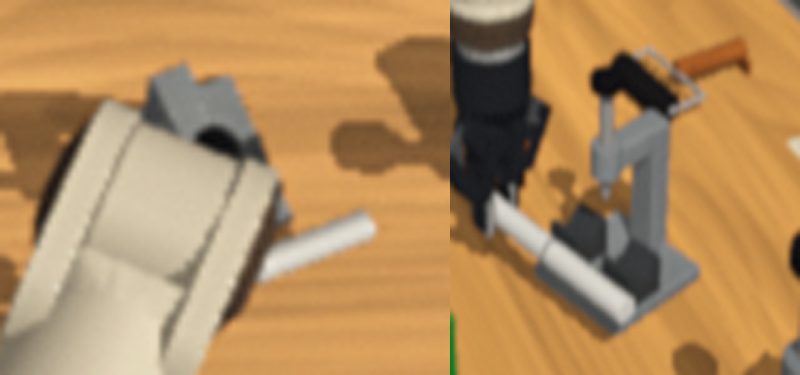

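The side view shows the shaft level on the open -x side of the small grey stand. Its line is at crop (543,250), its far end at (620,306), and the punch tip at (605,190). The top view has the far end at (366,226).

Run:
```python
from h import *
s=cams.camera('side');t=cams.camera('top')
n=lambda x,y:((x-450)/350*120+230-.5,y/375*110+160-.5)
print('line',ray(s,n(543,250),.0684),'exp',[.4597,-.2768])
print('end',ray(s,n(622,306),.0684),'exp',[.4597+.0355,-.2768-.0935])
print('tip',ray(s,n(605,192),.087))
print('topend',ray(t,(240+366/5-.5,140+226/5-.5),.072))
k=ray(t,(240+216/5-.5,140+142/5-.5),.205);print('knob',k)
# colour-based knob centre in earlier empty top image
import pickle
f=pickle.load(open('c0.pkl','rb'))['top']
im=f['frame'][160:180,272:294].max(2);m=im<45
n_,l,st,ce=cv2.connectedComponentsWithStats(m.astype(np.uint8))
i=1+np.argmax(st[1:,4]);u=ce[i]+[272,160];print(st[i],u,ray(f,u,.205))
```

```text
line [ 0.45247538 -0.27468939  0.0684    ] exp [0.4597, -0.2768]
end [ 0.49070874 -0.36830442  0.0684    ] exp [0.4952, -0.37029999999999996]
tip [ 0.52788418 -0.24567088  0.087     ]
topend [ 0.49080903 -0.36609835  0.072     ]
knob [ 0.5290089  -0.25336242  0.205     ]
[ 7  6  9  8 61] [282.85245902 169.81967213] [ 0.5226066  -0.25361176  0.205     ]
```

Run:
```python
from h import *
import pickle
c=pickle.load(open('w8.pkl','rb'));g=c['frame'][:,248:258].astype(int).sum(2).mean(1);print(np.round(g[208:234]).tolist())
ax=np.array([np.cos(np.radians(68.1)),np.sin(np.radians(68.1))]);m=np.array([.4946,-.0195])
for r in(213,225): 
  for z in(.036,.047): p=ray(c,(253,r),z);print('w8',r,z,(p[:2]-m)@ax)
c=pickle.load(open('w7.pkl','rb'));g=c['frame'][:,244:256].astype(int).sum(2).mean(1);print(np.round(g[8:26]).tolist())
for r in(18,):
  for z in(.036,.047): p=ray(c,(250,r),z);print('w7',r,z,(p[:2]-m)@ax)
```

```text
[217.0, 213.0, 220.0, 238.0, 255.0, 264.0, 266.0, 266.0, 266.0, 265.0, 264.0, 264.0, 263.0, 261.0, 260.0, 261.0, 270.0, 301.0, 369.0, 436.0, 472.0, 482.0, 483.0, 483.0, 484.0, 484.0]
w8 213 0.036 0.10241719810650582
w8 213 0.047 0.10630112801192088
w8 225 0.036 0.0960476627305587
w8 225 0.047 0.10048945491970798
[215.0, 214.0, 214.0, 214.0, 212.0, 212.0, 212.0, 210.0, 214.0, 236.0, 276.0, 303.0, 312.0, 314.0, 314.0, 315.0, 315.0, 316.0]
w7 18 0.036 0.10381902353670978
w7 18 0.047 0.10024201402217195
```

Emit:
carry_out --plan '[{"travel": [0.03, 0.011, 0], "angular": [0, 0, 0], "grip": -0.8}, {"travel": [0.06, 0.022, 0], "angular": [0, 0, 0], "grip": -0.8}, {"travel": [0.09, 0.033, 0], "angular": [0, 0, 0], "grip": -0.8}, {"travel": [0.12, 0.044, 0], "angular": [0, 0, 0], "grip": -0.8}, {"travel": [0.15, 0.055, 0], "angular": [0, 0, 0], "grip": -0.8}, {"travel": [0.18, 0.066, 0], "angular": [0, 0, 0], "grip": -0.8}, {"travel": [0.21, 0.077, 0], "angular": [0, 0, 0], "grip": -0.8}, {"travel": [0.21, 0.077, 0], "angular": [0, 0, 0], "grip": -0.8}]'

```text
time: 16.23
ee_pos: [0.4953, -0.1765, 0.0353]
tcp_rot: [180.0, -0.0, 110.8]
wrist_force: [0.3, 0.5, -2.0]
opening: 0.0194
grasp_force: 98.2
```

Emit:
carry_out --plan '[{"travel": [0, 0, -0.01], "angular": [0, 0, 0], "grip": -0.8}, {"travel": [0, 0, -0.02], "angular": [0, 0, 0], "grip": -0.8}, {"travel": [0, 0, -0.03], "angular": [0, 0, 0], "grip": -0.8}, {"travel": [0, 0, -0.03], "angular": [0, 0, 0], "grip": -0.8}]'

```text
time: 16.57
ee_pos: [0.4928, -0.1772, 0.0256]
tcp_rot: [-179.9, -0.0, 110.7]
wrist_force: [-0.4, -0.0, -2.2]
opening: 0.0189
grasp_force: 98.2
```

Emit:
carry_out --plan '[{"travel": [0.002, 0, -0.008], "angular": [0, 0, 0], "grip": -0.8}, {"travel": [0.002, 0, -0.015], "angular": [0, 0, 0], "grip": -0.8}, {"travel": [0.002, 0, -0.02], "angular": [0, 0, 0], "grip": -0.8}, {"travel": [0.002, 0, -0.024], "angular": [0, 0, 0], "grip": -0.8}, {"travel": [0.002, 0, -0.024], "angular": [0, 0, 0], "grip": -0.8}]'

```text
time: 16.98
ee_pos: [0.4944, -0.1773, 0.0193]
tcp_rot: [180.0, 0.0, 110.7]
wrist_force: [0.1, 0.3, -1.1]
opening: 0.019
grasp_force: 98.2
```

Emit:
carry_out --plan '[{"travel": [0, 0, -0.003], "angular": [0, 0, 0], "grip": -0.8}, {"travel": [0, 0, -0.006], "angular": [0, 0, 0], "grip": -0.8}, {"travel": [0, 0, -0.009], "angular": [0, 0, 0], "grip": -0.8}, {"travel": [0, 0, -0.009], "angular": [0, 0, 0], "grip": -0.8}]'

```text
time: 17.32
ee_pos: [0.4951, -0.1772, 0.0177]
tcp_rot: [179.9, 0.1, 110.8]
wrist_force: [1.0, 1.9, 6.6]
opening: 0.0199
grasp_force: 99.1
```

Emit:
carry_out --plan '[{"travel": [0, 0, 0], "angular": [0, 0, 0], "grip": -0.5}, {"travel": [0, 0, 0], "angular": [0, 0, 0], "grip": -0.3}, {"travel": [0, 0, 0], "angular": [0, 0, 0], "grip": 0}, {"travel": [0, 0, 0], "angular": [0, 0, 0], "grip": 0.2}, {"travel": [0, 0, 0], "angular": [0, 0, 0], "grip": 0.2}, {"travel": [0, 0, 0], "angular": [0, 0, 0], "grip": 0.2}]' --grip_force 30

```text
time: 17.82
ee_pos: [0.494, -0.1772, 0.0163]
tcp_rot: [-180.0, -0.0, 110.7]
wrist_force: [0.8, 0.1, -0.6]
opening: 0.0512
grasp_force: 0.0
```

Emit:
carry_out --plan '[{"travel": [0, 0, 0.04], "angular": [0, 0, 0], "grip": 0.2}, {"travel": [0, 0, 0.1], "angular": [0, 0, 0], "grip": 0.2}, {"travel": [-0.02, 0.05, 0.2], "angular": [0, 0, 0], "grip": 0.2}, {"travel": [-0.05, 0.12, 0.3], "angular": [0, 0, 0], "grip": 0.2}, {"travel": [-0.08, 0.2, 0.4], "angular": [0, 0, 0], "grip": 0.2}, {"travel": [-0.1, 0.26, 0.5], "angular": [0, 0, 0], "grip": 0.2}, {"travel": [-0.1, 0.26, 0.62], "angular": [0, 0, 0], "grip": 0.2}, {"travel": [-0.1, 0.26, 0.7], "angular": [0, 0, 0], "grip": 0.2}]'

```text
time: 18.48
ee_pos: [0.464, -0.0983, 0.2311]
tcp_rot: [179.8, 0.1, 110.8]
wrist_force: [0.5, -0.3, 0.4]
opening: 0.0512
grasp_force: 0.0
```

Run:
```python
from h import *
t=shot('top','t10.png');s=shot('side','s10.png')
f=t['frame'].astype(int)
def px(c,p):
    q=c['view'][:3,:3]@np.array(p)+c['view'][:3,3];K=c['mtx'];return K[0,0]*q[0]/-q[2]+K[0,2],K[1,1]*q[1]/q[2]+K[1,2]
S=np.array([.523,-.2535]);a=np.array([np.cos(np.radians(111)),np.sin(np.radians(111))])
for nm,c in(('top',t),('side',s)):
    im=c['frame'].astype(float).mean(2)
    for off in(0,):
      prof=[]
      for d in np.arange(-.115,.116,.0025):
        p=S+a*d;u=px(c,[p[0],p[1],.0585]);prof.append(int(cv2.getRectSubPix(im.astype(np.float32),(1,1),u)[0,0]))
      print(nm,[(round(-115+2.5*i,1),v) for i,v in enumerate(prof)])
```

```text
top [(-115.0, 82), (-112.5, 81), (-110.0, 80), (-107.5, 79), (-105.0, 83), (-102.5, 107), (-100.0, 146), (-97.5, 184), (-95.0, 204), (-92.5, 208), (-90.0, 207), (-87.5, 207), (-85.0, 207), (-82.5, 207), (-80.0, 207), (-77.5, 207), (-75.0, 206), (-72.5, 206), (-70.0, 207), (-67.5, 207), (-65.0, 208), (-62.5, 208), (-60.0, 208), (-57.5, 207), (-55.0, 207), (-52.5, 208), (-50.0, 210), (-47.5, 209), (-45.0, 209), (-42.5, 209), (-40.0, 210), (-37.5, 211), (-35.0, 211), (-32.5, 212), (-30.0, 212), (-27.5, 211), (-25.0, 207), (-22.5, 203), (-20.0, 185), (-17.5, 167), (-15.0, 147), (-12.5, 137), (-10.0, 126), (-7.5, 116), (-5.0, 105), (-2.5, 97), (0.0, 105), (2.5, 127), (5.0, 161), (7.5, 191), (10.0, 207), (12.5, 214), (15.0, 216), (17.5, 215), (20.0, 214), (22.5, 214), (25.0, 216), (27.5, 215), (30.0, 214), (32.5, 216), (35.0, 217), (37.5, 215), (40.0, 215), (42.5, 216), (45.0, 216), (47.5, 215), (50.0, 215), (52.5, 216), (55.0, 216), (57.5, 215), (60.0, 215), (62.5, 216), (65.0, 215), (67.5, 214), (70.0, 215), (72.5, 216), (75.0, 215), (77.5, 215), (80.0, 215), (82.5, 216), (85.0, 215), (8
[... 726 characters left out ...]
, 204), (-15.0, 203), (-12.5, 204), (-10.0, 202), (-7.5, 202), (-5.0, 196), (-2.5, 186), (0.0, 179), (2.5, 182), (5.0, 191), (7.5, 202), (10.0, 201), (12.5, 202), (15.0, 201), (17.5, 199), (20.0, 202), (22.5, 201), (25.0, 202), (27.5, 204), (30.0, 201), (32.5, 203), (35.0, 204), (37.5, 202), (40.0, 203), (42.5, 204), (45.0, 204), (47.5, 204), (50.0, 205), (52.5, 203), (55.0, 204), (57.5, 203), (60.0, 202), (62.5, 204), (65.0, 203), (67.5, 203), (70.0, 206), (72.5, 203), (75.0, 204), (77.5, 205), (80.0, 203), (82.5, 204), (85.0, 206), (87.5, 209), (90.0, 208), (92.5, 206), (95.0, 197), (97.5, 187), (100.0, 175), (102.5, 161), (105.0, 150), (107.5, 137), (110.0, 123), (112.5, 95), (115.0, 70)]
```

Both cameras agree: the shaft ends are symmetric within about 1 mm and the scribed line is within 1 mm of the punch axis. I'll move over the knob with the fingers shut.

Emit:
carry_out --plan '[{"travel": [0.04, -0.1, 0.05], "angular": [0, 0, 0], "grip": -0.5}, {"travel": [0.09, -0.22, 0.05], "angular": [0, 0, 0], "grip": -1}, {"travel": [0.13, -0.34, 0.05], "angular": [0, 0, 0], "grip": -1}, {"travel": [0.17, -0.44, 0.04], "angular": [0, 0, 0], "grip": -1}, {"travel": [0.197, -0.516, 0.02], "angular": [0, 0, 0], "grip": -1}, {"travel": [0.197, -0.516, 0], "angular": [0, 0, 0], "grip": -1}, {"travel": [0.197, -0.516, -0.02], "angular": [0, 0, 0], "grip": -1}, {"travel": [0.197, -0.516, -0.04], "angular": [0, 0, 0], "grip": -1}]'

```text
time: 19.25
ee_pos: [0.5229, -0.2538, 0.2139]
tcp_rot: [-180.0, -0.0, 110.7]
wrist_force: [0.5, 0.8, 0.0]
opening: -0.0001
grasp_force: 0.0
```

Emit:
carry_out --plan '[{"travel": [0, 0, -0.02], "angular": [0, 0, 0], "grip": -1}, {"travel": [0, 0, -0.04], "angular": [0, 0, 0], "grip": -1}, {"travel": [0, 0, -0.05], "angular": [0, 0, 0], "grip": -1}, {"travel": [0, 0, -0.05], "angular": [0, 0, 0], "grip": -1}]'

```text
time: 19.58
ee_pos: [0.523, -0.2533, 0.199]
tcp_rot: [-180.0, -0.0, 110.8]
wrist_force: [0.4, 0.0, -0.9]
opening: 0.0003
grasp_force: 0.0
```

Emit:
carry_out --plan '[{"travel": [0, 0, -0.01], "angular": [0, 0, 0], "grip": -1}, {"travel": [0, 0, -0.02], "angular": [0, 0, 0], "grip": -1}, {"travel": [0, 0, -0.03], "angular": [0, 0, 0], "grip": -1}, {"travel": [0, 0, -0.04], "angular": [0, 0, 0], "grip": -1}, {"travel": [0, 0, -0.04], "angular": [0, 0, 0], "grip": -1}]'

```text
time: 20.0
ee_pos: [0.5233, -0.2539, 0.1871]
tcp_rot: [-180.0, -0.0, 110.7]
wrist_force: [0.4, 0.3, 0.8]
opening: 0.0001
grasp_force: 0.7
```

Emit:
carry_out --plan '[{"travel": [0, 0, -0.01], "angular": [0, 0, 0], "grip": -1}, {"travel": [0, 0, -0.02], "angular": [0, 0, 0], "grip": -1}, {"travel": [0, 0, -0.03], "angular": [0, 0, 0], "grip": -1}, {"travel": [0, 0, -0.03], "angular": [0, 0, 0], "grip": -1}]'

```text
time: 20.33
ee_pos: [0.5233, -0.254, 0.1779]
tcp_rot: [-180.0, -0.0, 110.7]
wrist_force: [0.7, 0.8, 1.0]
opening: 0.0001
grasp_force: 0.9
```

Emit:
carry_out --plan '[{"travel": [0, 0, -0.01], "angular": [0, 0, 0], "grip": -1}, {"travel": [0, 0, -0.02], "angular": [0, 0, 0], "grip": -1}, {"travel": [0, 0, -0.03], "angular": [0, 0, 0], "grip": -1}, {"travel": [0, 0, -0.035], "angular": [0, 0, 0], "grip": -1}, {"travel": [0, 0, -0.035], "angular": [0, 0, 0], "grip": -1}]'

```text
time: 20.75
ee_pos: [0.5233, -0.254, 0.1676]
tcp_rot: [-180.0, -0.0, 110.7]
wrist_force: [0.5, 1.4, 2.3]
opening: 0.0001
grasp_force: 1.1
```

Emit:
carry_out --plan '[{"travel": [0, 0, -0.005], "angular": [0, 0, 0], "grip": -1}, {"travel": [0, 0, -0.01], "angular": [0, 0, 0], "grip": -1}, {"travel": [0, 0, -0.015], "angular": [0, 0, 0], "grip": -1}, {"travel": [0, 0, -0.015], "angular": [0, 0, 0], "grip": -1}]'

```text
time: 21.08
ee_pos: [0.5234, -0.254, 0.1637]
tcp_rot: [180.0, 0.0, 110.7]
wrist_force: [-0.2, 1.5, 5.7]
opening: -0.0003
grasp_force: 2.9
```

Emit:
carry_out --plan '[{"travel": [0, 0, -0.004], "angular": [0, 0, 0], "grip": -1}, {"travel": [0, 0, -0.008], "angular": [0, 0, 0], "grip": -1}, {"travel": [0, 0, -0.012], "angular": [0, 0, 0], "grip": -1}, {"travel": [0, 0, -0.012], "angular": [0, 0, 0], "grip": -1}]'

```text
time: 21.42
ee_pos: [0.5234, -0.254, 0.1609]
tcp_rot: [179.9, 0.1, 110.7]
wrist_force: [-2.7, 1.7, 9.2]
opening: 0.0002
grasp_force: 4.9
```

Emit:
carry_out --plan '[{"travel": [0, 0, -0.003], "angular": [0, 0, 0], "grip": -1}, {"travel": [0, 0, -0.006], "angular": [0, 0, 0], "grip": -1}, {"travel": [0, 0, -0.009], "angular": [0, 0, 0], "grip": -1}, {"travel": [0, 0, -0.009], "angular": [0, 0, 0], "grip": -1}]'

```text
time: 21.75
ee_pos: [0.5234, -0.254, 0.1582]
tcp_rot: [180.0, 0.0, 110.7]
wrist_force: [-1.5, 1.2, 9.1]
opening: 0.0001
grasp_force: 4.3
```

Emit:
carry_out --plan '[{"travel": [0, 0, -0.003], "angular": [0, 0, 0], "grip": -1}, {"travel": [0, 0, -0.006], "angular": [0, 0, 0], "grip": -1}, {"travel": [0, 0, -0.006], "angular": [0, 0, 0], "grip": -1}]'

```text
time: 22.0
ee_pos: [0.5234, -0.254, 0.1561]
tcp_rot: [180.0, 0.0, 110.7]
wrist_force: [-0.6, 1.6, 6.4]
opening: 0.0
grasp_force: 3.3
```

Emit:
carry_out --plan '[{"travel": [0, 0, -0.003], "angular": [0, 0, 0], "grip": -1}, {"travel": [0, 0, -0.006], "angular": [0, 0, 0], "grip": -1}, {"travel": [0, 0, -0.008], "angular": [0, 0, 0], "grip": -1}, {"travel": [0, 0, -0.008], "angular": [0, 0, 0], "grip": -1}]'

```text
time: 22.33
ee_pos: [0.5234, -0.254, 0.1545]
tcp_rot: [179.9, 0.1, 110.7]
wrist_force: [-1.8, 2.8, 11.4]
opening: -0.0002
grasp_force: 5.4
```

Emit:
carry_out --plan '[{"travel": [0, 0, -0.003], "angular": [0, 0, 0], "grip": -1}, {"travel": [0, 0, -0.005], "angular": [0, 0, 0], "grip": -1}, {"travel": [0, 0, -0.005], "angular": [0, 0, 0], "grip": -1}]'

```text
time: 22.58
ee_pos: [0.5235, -0.254, 0.1538]
tcp_rot: [179.9, 0.1, 110.7]
wrist_force: [-4.1, 2.6, 15.1]
opening: -0.0001
grasp_force: 7.8
```

Emit:
carry_out --plan '[{"travel": [0, 0, -0.004], "angular": [0, 0, 0], "grip": -1}, {"travel": [0, 0, -0.006], "angular": [0, 0, 0], "grip": -1}, {"travel": [0, 0, -0.006], "angular": [0, 0, 0], "grip": -1}]'

```text
time: 22.83
ee_pos: [0.5235, -0.2541, 0.1531]
tcp_rot: [179.9, 0.2, 110.7]
wrist_force: [-5.0, 4.3, 21.8]
opening: 0.0001
grasp_force: 10.9
```

Run:
```python
from h import *
import pickle
s=shot('side','s11.png')
o=pickle.load(open('c0.pkl','rb'))['side']
# template-match knob/stem shift in side view
a=o['frame'][175:215,272:300];print('ok')
for nm,c in(('before',o),('now',s)):
    f=c['frame'].astype(int)
    # column of knob: dark run below
    print(nm,[int(f[r,283].sum()) for r in range(176,236,2)])
```

```text
ok
before [455, 393, 126, 56, 61, 56, 164, 351, 418, 415, 417, 418, 418, 421, 424, 405, 400, 400, 385, 311, 389, 316, 257, 334, 304, 240, 241, 241, 243, 262]
now [80, 86, 88, 91, 173, 220, 218, 220, 224, 281, 135, 51, 164, 358, 409, 388, 387, 387, 373, 315, 403, 414, 412, 417, 404, 462, 618, 608, 523, 312]
```

The punch went down about 35 mm with a snap (force peaked, fell to 6 N) and then a hard stop at 22 N. I'll raise straight up.

Emit:
carry_out --plan '[{"travel": [0, 0, 0.02], "angular": [0, 0, 0], "grip": -1}, {"travel": [0, 0, 0.05], "angular": [0, 0, 0], "grip": -1}, {"travel": [0, 0, 0.08], "angular": [0, 0, 0], "grip": -1}, {"travel": [0, 0, 0.12], "angular": [0, 0, 0], "grip": -1}, {"travel": [0, 0, 0.18], "angular": [0, 0, 0], "grip": -1}, {"travel": [0, 0, 0.26], "angular": [0, 0, 0], "grip": -1}, {"travel": [0, 0, 0.36], "angular": [0, 0, 0], "grip": -1}, {"travel": [0, 0, 0.45], "angular": [0, 0, 0], "grip": -1}]'

```text
time: 23.55
ee_pos: [0.5229, -0.254, 0.2858]
tcp_rot: [-179.9, -0.0, 110.7]
wrist_force: [0.3, -0.3, 0.7]
opening: 0.0001
grasp_force: 0.0
```

Emit:
carry_out --plan '[{"travel": [-0.06, 0.1, 0.05], "angular": [0, 0, 0], "grip": -1}, {"travel": [-0.12, 0.22, 0.05], "angular": [0, 0, 0], "grip": -1}, {"travel": [-0.18, 0.34, 0.05], "angular": [0, 0, 0], "grip": -1}, {"travel": [-0.2, 0.46, 0.05], "angular": [0, 0, 0], "grip": -1}, {"travel": [-0.2, 0.52, 0.05], "angular": [0, 0, 0], "grip": -1}, {"travel": [-0.2, 0.52, 0.05], "angular": [0, 0, 0], "grip": -1}]'

```text
time: 24.05
ee_pos: [0.4627, -0.0953, 0.3004]
tcp_rot: [180.0, 0.0, 110.9]
wrist_force: [-0.3, -0.5, 0.7]
opening: 0.0001
grasp_force: 0.0
```

Run:
```python
from h import *
t=shot('top','t12.png');s=shot('side','s12.png')
p=cv2.imread('pics/s10.png');q=cv2.imread('pics/t10.png')
for nm,a,b in(('side',s,p),('top',t,q)):
    d=np.abs(a['frame'][:,:,::-1].astype(int)-b).max(2)
    r=d[165:260,255:330] if nm=='side' else d[150:205,262:330]
    ys,xs=np.where(r>40);print(nm,len(ys),(xs.min(),xs.max(),ys.min(),ys.max()) if len(ys) else '')
f=s['frame'].astype(int);print([int(f[r,283].sum()) for r in range(176,236,2)])
print(np.round(monitor.get_obs()['ee_pos'],3))
```

```text
side 0 
top 0 
[439, 379, 122, 54, 61, 48, 156, 340, 402, 399, 402, 404, 404, 404, 408, 387, 385, 387, 371, 298, 373, 305, 251, 311, 355, 535, 625, 603, 517, 297]
[ 0.463 -0.098  0.3  ]
```

The side and top views around the stand match the ones from before the press. The knob is back up and the shaft hasn't moved.

```bash
python3 -c "
from h import *
print(ticket.job_done())"
```

```text
the job is handed in; nothing more can be done
None
```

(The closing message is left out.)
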